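Switch the board feeder on with its key

TASK

Take the key with the rectangular head from the wooden key rack, push its blade all the way into the keyhole of the tilted grey switch box against the spring, and turn it clockwise a quarter turn to its stop, so that the feeder is switched on. Leave the key in the lock and let go of it; leave the round-headed key and the other things on the table as they are.

Things in the scene. Friction and masses are not known exactly. Their poses are not given: they have to be found in the camera images.
- switch_key: The key to use: steel shank, black rectangular head, 72 mm long, 50 to 100 g. Origin: centre of the blade's tip. z runs up the shank to the head, y along the wide side of blade and head, x through their thickness. It starts upright in a rack socket, its collar (round, 24 wide, 32 to 36 mm from the tip) resting on the rack's top, its yaw within 0.35 rad of the rack's. Works either way round.
- key_tip (a point): Tip of the switch key's blade (the key's origin and axes). The blade is flat, 14 mm wide (y) x 6 thick (x), 0 to 12 mm from the tip, its lowest 3 mm rounded (radius 3). From 12 to 32 mm follows a round neck 5.6 mm in diameter, then the collar.
- key_head (a point): Point on the switch key's axis inside its head, 56 mm from the tip; axes as the key. The head is black plastic, 34 mm wide (y) x 10 thick (x), with flat parallel sides to grip, from 36 mm (collar's top) to 72 mm from the tip.
- disc_key: Another key, to be left alone: same shank and collar, but its head is an upright round disc 36 mm in diameter and 10 mm thick. Origin and axes as for the switch key. It stands in the other outer socket.
- key_rack: Wooden block, fixed to the table, 60 (x) x 160 (y) x 45 mm high, origin at the centre of its underside, z up. Three round sockets 17 mm wide and 40 deep in its top, at x = 0 and y = -45, 0, +45 mm; the keys stand in the outer two (either way), the middle one is empty.
- switch_box: Grey metal switch box on a dark steel stand, fixed to the table; origin at the centre of the stand's underside (foot 160 x 140 mm), z up. The box's flat face, 140 mm (up the slope) x 120 mm, leans 30 degrees from level towards -x of this frame.
- keyhole: Square steel plate, 40 mm, on the middle of the box's face and 5 mm proud of it, with the keyhole slot. Origin: centre of the slot's mouth on the plate's outer face, 110 mm straight above the switch_box origin. z points out along the lock's axis (30 degrees from vertical), x up the slope, y level. Slot 15.5 (x) x 7.5 mm (y), sharp-edged, through the 5 mm plate; the blade enters with its wide side along x.
- lock_bottom (a point): Point on the lock's axis 20 mm below the slot's mouth, axes as keyhole: hard stop for the key's tip. A spring plunger meets the tip at 10 mm and pushes back: 3 N, 8 N at 17 mm, 10 N at 20 mm. The blade can turn only when all of it is past the fixed plate: tip 17 mm deep or more, kept pressed as the turn begins. Turned, it is caught behind the plate and stays in when let go, tip about 17 mm deep.
- plug (a joint): Turn of the plug behind the plate (slot 16 x 8 mm), shown by the pointer on the ring round the plate: 0 = off, as at the start (pointer up the slope, slots in line), 1.57 = on, at a hard stop, clockwise seen from outside (about -z of keyhole). 0.1 N m of friction; it stays where left. The blade has about 0.15 rad of play, so the key turns somewhat beyond a quarter turn.
- cups: Stack of paper cups, 72 mm wide, 142 mm high; bystander. Origin at the centre of its underside.
- tape_roll: Roll of paper tape lying flat, 72 mm wide, 24 mm high; bystander. Origin at the centre of its underside.
- marker: Marker pen lying flat, 130 mm long (x), 15 mm thick; bystander. Origin at the centre of its underside.
- stapler: Stapler, 135 x 36 x 55 mm; bystander. Origin at the centre of its underside.
- mug: White mug, 80 mm wide, 95 mm high; bystander. Origin at the centre of its underside.
- carton: Small carton 90 x 80 x 50 mm; bystander. Origin at the centre of its underside.
- note_block: Block of note paper 76 x 76 x 22 mm; bystander. Origin at the centre of its underside.
Things that resemble listed ones, but are neither listed nor needed, are in the scene too. What is shaped like the switch_key but red is not meant.

How it is judged:
By the outcome, as a careful person would: the job done as asked, in the order asked, and still so for the second after the job is handed in, with the robot touching nothing.
It also fails if it takes over 64 s, if anything falls off the work surface, if the arm or the gripper's body presses on something with over 40 N, if the wrist force passes 120 N, or if a joint passes its speed limit or range.

ROBOT

A 6-joint arm with a two-finger parallel gripper is mounted at the origin on the work surface. World frame = base frame: x ahead of the robot, y to its left, z up, the work surface at z = 0. Lengths are in mm, angles in rad, forces in N, time in s.
With the tool pointing down it reaches from about 300 to 775 mm from the base axis. Payload 14.6 kg.
Tool frame: the origin (TCP) lies where the fingers leave the gripper's body, on its centre line; the fingertips stand 73 mm ahead of it and the grasp point (between the pads) lies 54 mm ahead of it; y points along the fingers, z is the direction in which the jaws open and shut, and the axes are right-handed (so a half turn about y gives the same grasp; the last joint's range is limited). The gripper opens to 85 mm and grips with 20 to 120 N. Pads are 22 mm wide; open, the fingers measure 114 mm over their backs; the gripper's body (76 mm by 85 mm) begins 54 mm behind the grasp point. The pads swing forward as they close: fully open they stand 13 mm farther back than shut.
Start: joints at [-1.255, 0.3, 1.521, -0, 1.321, -0.067], TCP at [205.428, -510.186, 303.881] pointing down, gripper open.
Joint ranges: [-3.03, 3.03], [-0.79, 2.21], [0.23, 2.52], [-1.04, 4.18], [0, 3.07], [-2.55, 2.55]. Speed limits (rad/s): [2.22, 2.22, 2.57, 3.14, 3.14, 3.14].

INTERFACE

Orientations are given as a unit quaternion [x, y, z, w].
In Python, from cell import ctrl gives the robot as it stands.
- The arm moves only by the tool drive_tool, never from a script. Its argument "increments" is text: rows parted by semicolons, each of 4 numbers parted by spaces: the shift along the tool's x, y, z normalised to -1 to 1, where 1 is 0.25 m, then the turn about the tool's y normalised to -1 to 1, where 1 is pi rad. In form: dx dy dz turn; .... A call has 1 to 12 rows; each row is the pose to reach, as a shift and turn from the pose commanded when the call began, along the tool's axes at that moment, turning the shorter way round; what a row does not reach only later rows make up. A row lasts 1/12 s, in which the tool goes at most 41.7 mm and 7.16 degrees, less where a joint would pass 70% of its speed; a pose out of reach is approached as far as the arm can. A call with a number of a shift or a turn outside -1 to 1 is refused whole. A call with a gripper value outside its range is refused whole. "grip" is the opening in per cent of the stroke, from 0 (shut) to 100 (fully open), set as the call begins (left out, the last holds). The fingers move at their own pace and stop on an object; "squeeze" is the grip in N (left out, the last holds). Time passes only in rows, so rows that repeat a pose let the fingers close. It gives the time, the measured TCP pose, the force and the opening at its end, in the units of the state.
- ctrl.get_state(): the state, without advancing time (a new reading comes with each control period).
- ctrl.grab_frame(name): name is "scene" or "top" or "wrist"; returns the picture (400x640x3 uint8, red, green, blue); there is no depth.
- ctrl.camera_model(name): a dict with "fx", "fy", "cx", "cy" (pixels), "dist" ([k1, k2, p1, p2, k3] as OpenCV has them; the pictures are not rectified), "rvec" (rotation vector, rad) and "tvec" (3), from world to camera coordinates, as OpenCV has them. Camera axes: x right, y down, z forward; pixel columns grow to the right and rows downward; lengths in mm; the calibration is good to about 2 mm. A picture is of the moment at which its call begins: read the wrist's pose just before it. camera_model takes no time and is no camera call; for the wrist camera it gives the pose at the moment of the call.
- ctrl.close_job(): hands the job in, once; it reports no verdict.
The state is a dict: "time": time; "qpos": joint angles; "joint_velocities": joint speeds; "joint_torque": joint torques, N m; "tcp_pos": TCP position; "ee_rot": TCP orientation; "force": force on the tool from outside, world axes, zero at the start; "moment": the same for the moment, N m; "width": finger opening in mm.
Only numpy, scipy, OpenCV 4.12 (cv2) and the standard library are available. Lean on these libraries where they do the work, as an engineer would, in place of code of your own. Each camera call takes 0.05 s, during which the arm holds its last target.

## Working session

There is one attempt and no reset: what is moved stays moved. The work goes in short steps, Python scripts to look and compute and a tool call to move; the robot and the scene stay as the last step left them, time stands still between calls to the robot, and variables do not carry over. Pictures are saved under pics/ and viewed, and the job is handed in when it is done.

Besides the shell and the picture viewer there is one more tool, called after "Emit:" by a JSON object that holds its "fn" and its "kwargs". drive_tool: Moves the arm, as the interface text tells. Its arguments: {"type":"object","properties":{"increments":{"type":"string"},"grip":{"type":"number"},"squeeze":{"type":"number"}},"required":["increments"]}

```bash
ls; mkdir -p pics
python3 - <<'E'
from cell import ctrl
import cv2
print(ctrl.get_state())
for n in ("scene","top","wrist"):
    print(n,ctrl.camera_model(n))
    im=ctrl.grab_frame(n); cv2.imwrite(f"pics/{n}0.png",im[:,:,::-1])
E
```

```text
pics
{'time': 0.0, 'qpos': array([-1.25462788e+00,  3.00455931e-01,  1.52161271e+00, -1.65820682e-05,
        1.32071825e+00, -6.66279623e-02]), 'joint_velocities': array([ 0.00072464, -0.00026312,  0.00133737,  0.00061179,  0.00224362,
        0.00105933]), 'joint_torque': array([-6.56968223e-04, -5.43505347e+01, -3.61792123e+01, -6.68504731e-05,
        3.91770765e-03, -5.41661836e-05]), 'tcp_pos': array([ 205.36309098, -510.04468006,  303.31620836]), 'ee_rot': array([-0.13457375,  0.69461229, -0.69377581,  0.13445739]), 'force': array([ 0.44401347, -0.11385346,  0.28258749]), 'moment': array([-0.01105741, -0.06643124,  0.01101012]), 'width': 85.33193839100646}
scene {'fx': 419.68073711699117, 'fy': 419.68073711699117, 'cx': 316.6216778375507, 'cy': 198.72100187949394, 'dist': array([-0.06110576,  0.        ,  0.        ,  0.        ,  0.        ]), 'rvec': array([ 1.56988148,  1.63137489, -0.89621776]), 'tvec': array([ -13.57203785, -201.28097827, 1546.26839805])}
top {'fx': 510.7709580315215, 'fy': 510.7709580315215, 'cx': 316.3499318914152, 'cy': 210.9230083352806, 'dist': array([-0.0912664,  0.       ,  0.       ,  0.       ,  0.       ]), 'rvec': array([ 2.11949536, -2.16540442,  0.13695553]), 'tvec': array([  61.81573068,  545.03220118, 1281.30324161])}
wrist {'fx': 324.3620502766043, 'fy': 324.3620502766043, 'cx': 321.99171853928385, 'cy': 201.12551816513292, 'dist': array([-0.05964756,  0.        ,  0.        ,  0.        ,  0.        ]), 'rvec': array([-2.39612902,  1.61603472,  0.2413802 ]), 'tvec': array([-549.53810969,  -38.15365941,  379.1681673 ])}
```

View pics/scene0.png

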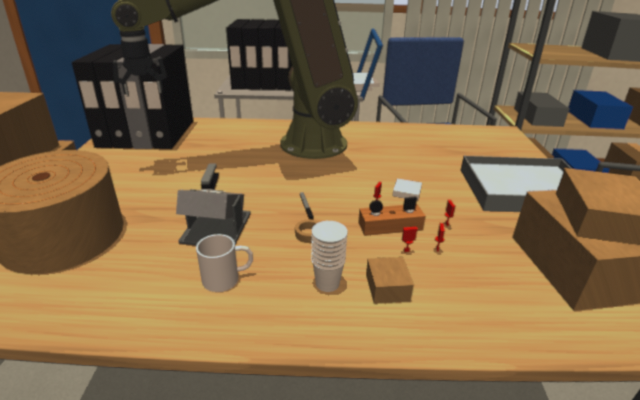

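View pics/top0.png

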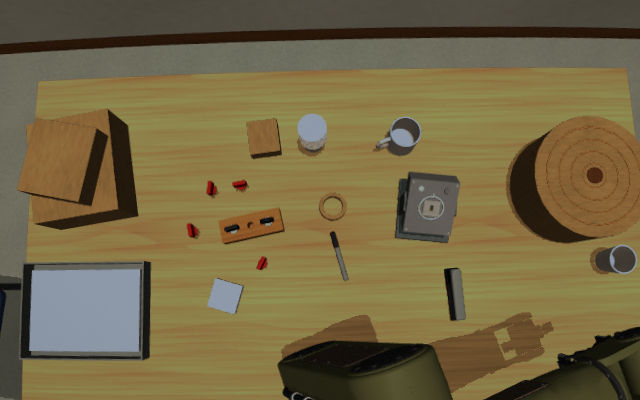

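View pics/wrist0.png

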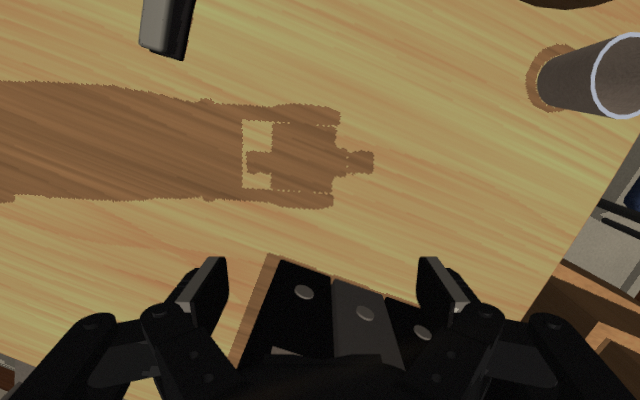

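Run:
```python
import cv2,numpy as np
t=cv2.imread("pics/top0.png");s=cv2.imread("pics/scene0.png")
a=cv2.resize(t[200:255,210:295],None,fx=9,fy=9,interpolation=cv2.INTER_CUBIC)[:, :765]
b=cv2.resize(s[175:260,355:465],None,fx=7,fy=7,interpolation=cv2.INTER_CUBIC)
c=cv2.resize(t[165:250,390:470],None,fx=7,fy=7,interpolation=cv2.INTER_CUBIC)
for n,i in zip("abc",(a,b,c)): cv2.imwrite(f"pics/crop_{n}.png",i)
```

```text
(no output)
```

View pics/crop_a.png

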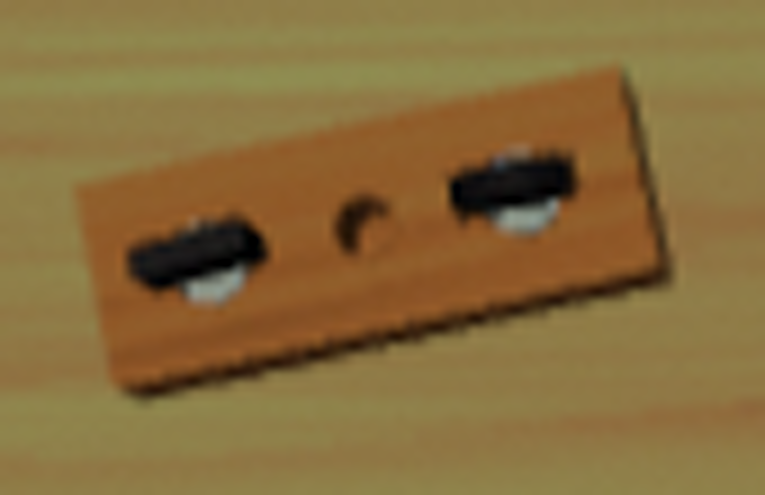

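View pics/crop_b.png

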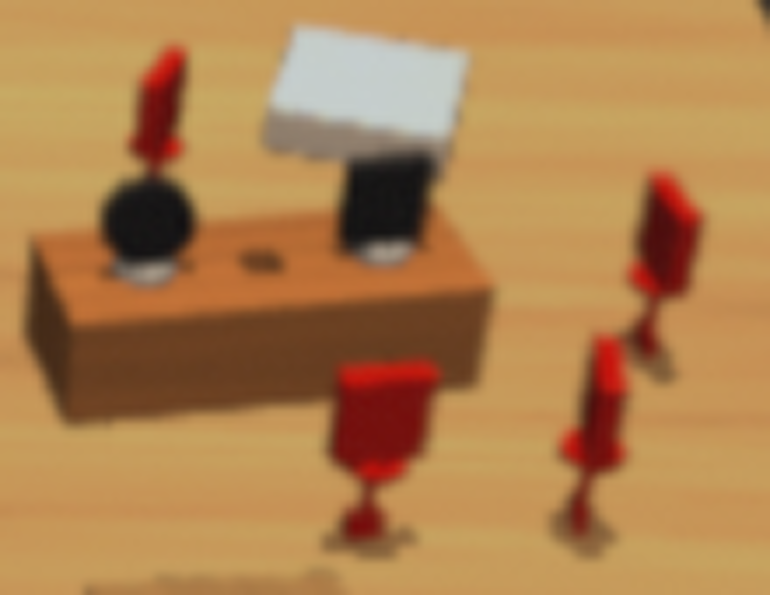

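View pics/crop_c.png

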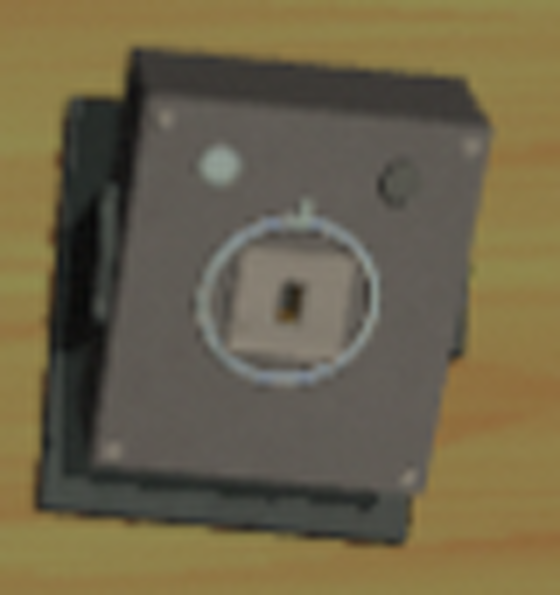

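```bash
cat > h.py <<'E'
import cv2,numpy as np
from scipy.spatial.transform import Rotation as R
def ray(cm,px):
    K=np.array([[cm['fx'],0,cm['cx']],[0,cm['fy'],cm['cy']],[0,0,1]])
    px=np.array(px,float).reshape(-1,1,2)
    u=cv2.undistortPoints(px,K,np.array(cm['dist'])).reshape(-1,2)
    Rm=cv2.Rodrigues(np.array(cm['rvec']))[0]; t=np.array(cm['tvec'])
    d=np.c_[u,np.ones(len(u))]@Rm; d/=np.linalg.norm(d,axis=1)[:,None]
    return -Rm.T@t,d
def plane(cm,px,z):
    c,d=ray(cm,px); return c+d*((z-c[2])/d[:,2])[:,None]
def tri(list_):
    A=np.zeros((3,3));b=np.zeros(3);rs=[]
    for cm,px in list_:
        c,d=ray(cm,px);d=d[0];P=np.eye(3)-np.outer(d,d);A+=P;b+=P@c;rs.append((c,d))
    p=np.linalg.solve(A,b)
    return p,[np.linalg.norm((np.eye(3)-np.outer(d,d))@(p-c)) for c,d in rs]
def proj(cm,P):
    K=np.array([[cm['fx'],0,cm['cx']],[0,cm['fy'],cm['cy']],[0,0,1]])
    return cv2.projectPoints(np.array(P,float).reshape(-1,3),np.array(cm['rvec']),np.array(cm['tvec']),K,np.array(cm['dist']))[0].reshape(-1,2)
E
python3 - <<'E'
from h import *
from cell import ctrl
t=ctrl.camera_model("top");s=ctrl.camera_model("scene");w=ctrl.camera_model("wrist")
T=lambda x,y:(210+x/9,200+y/9)
S=lambda x,y:(355+x/7,175+y/7)
C=lambda x,y:(390+x/7,165+y/7)
# top-edge centre of head: top ; scene
print("head",plane(t,[T(193,247)],85),plane(s,[S(387,160)],85), tri([(t,T(193,247)),(s,S(390,158))]))
print("disc",plane(t,[T(513,178)],85))
print("rack",plane(t,[T(80,185),T(622,65),T(668,270),T(125,390)],45))
print("plate",plane(t,[C(292,300)],110), plane(t,[C(304,212)],120))
print("scene plate-ish", plane(s,[(204,203)],110))
print("stand foot",plane(t,[C(72,100),C(40,508),C(405,540)],0))
st=ctrl.get_state();Rm=R.from_quat(st['ee_rot']).as_matrix();print(Rm.round(3));
Rc=cv2.Rodrigues(w['rvec'])[0];print("cam in tool",Rm.T@(-Rc.T@w['tvec']-st['tcp_pos']),(Rc@Rm).round(3))
E
```

```text
head [[502.82989676 262.183709    85.        ]] [[505.60583348 265.57332688  85.        ]] (array([503.26319525, 264.72798248,  84.20776372]), [np.float64(2.3819676526744207), np.float64(2.381967652674522)])
disc [[520.15988809 173.04095129  85.        ]]
rack [[525.89079279 302.08543521  45.        ]
 [557.140377   145.8713308   45.        ]
 [497.84202473 133.36550197  45.        ]
 [466.74549971 288.85062086  45.        ]]
plate [[ 537.3845816  -233.35320944  110.        ]] [[ 566.82014526 -237.02277912  120.        ]]
scene plate-ish [[ 598.55113624 -235.96115421  110.        ]]
stand foot [[ 632.45871202 -176.58824654    0.        ]
 [ 475.91818216 -157.64536374    0.        ]
 [ 460.51491702 -295.58284726    0.        ]]
[[-0.928 -0.     0.374]
 [-0.374  0.001 -0.928]
 [-0.    -1.    -0.001]]
cam in tool [-73.52601455 -69.36814937   0.40256912] [[-0.001  0.001  1.   ]
 [ 0.957 -0.289  0.001]
 [ 0.289  0.957 -0.001]]
```

Emit:
{"fn": "drive_tool", "kwargs": {"increments": "-0.93 0 -1 -0.41; -0.93 0 -1 -0.41; -0.93 0 -1 -0.41; -0.93 0 -1 -0.41; -0.93 0 -1 -0.41; -0.93 0 -1 -0.41; -0.93 0 -1 -0.41; -0.93 0 -1 -0.41; -0.93 0 -1 -0.41; -0.93 0 -1 -0.41; -0.93 0 -1 -0.41", "grip": 100}}

```text
time: 1.07
tcp_pos: [328.0, -190.5, 303.9]
ee_rot: [-0.527, 0.472, -0.472, 0.527]
force: [-0.4, -0.2, 1.1]
width: 85.5
```

```bash
cat > go.py <<'E'
# python3 go.py x y z yaw  -> normalised dx dy dz turn from now
import sys
from h import *
from cell import ctrl
st=ctrl.get_state();Rm=R.from_quat(st['ee_rot']).as_matrix()
x,y,z,yaw=map(float,sys.argv[1:5])
cur=np.arctan2(Rm[1,2],Rm[0,2])
d=Rm.T@(np.array([x,y,z])-st['tcp_pos'])
tn=-(yaw-cur+np.pi)%(2*np.pi)-np.pi
tn=-((yaw-cur+np.pi)%(2*np.pi)-np.pi)
print("t",round(st['time'],2),"tcp",st['tcp_pos'].round(1),"yaw",round(cur,3),"q6",round(st['qpos'][5],2),"w",round(st['width'],1),"F",st['force'].round(1))
print("inc",(d/250).round(3),"turn",round(tn/np.pi,3),"rows",round(np.linalg.norm(d)/41.7,1),round(abs(tn)/0.125,1))
E
python3 go.py 503 264 250 0.12
```

```text
t 1.07 tcp [ 328.  -190.5  303.9] yaw 0.11 q6 -0.73 w 85.5 F [-0.4 -0.2  1.1]
inc [-1.73   0.216  0.895] turn -0.003 rows 11.8 0.1
```

Emit:
{"fn": "drive_tool", "kwargs": {"increments": "-1 0 0.6 0; -1 0 0.6 0; -1 0 0.6 0; -1 0 0.6 0; -1 0 0.6 0; -1 0 0.6 0; -1 0 0.6 0; -1 0 0.6 0"}}

```text
time: 1.73
tcp_pos: [453.4, 77.3, 303.5]
ee_rot: [-0.525, 0.473, -0.473, 0.526]
force: [0.7, 0.1, -0.4]
width: 85.2
```

```bash
python3 go.py 503 264 240 0.12
```

```text
t 1.73 tcp [453.4  77.3 303.5] yaw 0.105 q6 -0.02 w 85.2 F [ 0.7  0.1 -0.4]
inc [-0.722  0.255  0.276] turn -0.005 rows 4.9 0.1
```

Emit:
{"fn": "drive_tool", "kwargs": {"increments": "-0.6 0.1 0.28 0; -0.6 0.1 0.28 0; -0.6 0.1 0.28 0; -0.6 0.1 0.28 0; -0.6 0.1 0.28 0; -0.6 0.1 0.28 0"}}

```text
time: 2.23
tcp_pos: [506.5, 230.0, 277.5]
ee_rot: [0.526, -0.474, 0.473, -0.524]
force: [-0.9, 0.1, -0.0]
width: 85.7
```

```bash
cat > snap.py <<'E'
import sys,json
from h import *
from cell import ctrl
n=sys.argv[1];cam=sys.argv[2] if len(sys.argv)>2 else "wrist"
cm=ctrl.camera_model(cam);st=ctrl.get_state();im=ctrl.grab_frame(cam)[:,:,::-1]
cv2.imwrite(f"pics/{n}.png",im)
json.dump({k:np.array(v).tolist() for k,v in {**cm,**{'tcp':st['tcp_pos'],'q':st['ee_rot']}}.items()},open(f"pics/{n}.json","w"))
print(n,st['tcp_pos'].round(1),st['force'].round(1),round(st['width'],1),round(st['time'],2))
E
python3 snap.py wA
```

```text
wA [506.5 230.  277.5] [-0.9  0.1 -0. ] 85.7 2.23
```

View pics/wA.png

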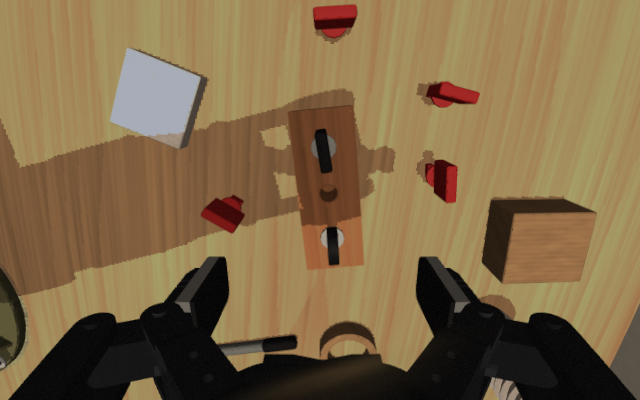

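Emit:
{"fn": "drive_tool", "kwargs": {"increments": "-0.2 0.15 0 0; -0.2 0.15 0 0; -0.2 0.15 0 0; -0.2 0.15 0 0"}}

```text
time: 2.62
tcp_pos: [501.5, 277.6, 241.4]
ee_rot: [0.525, -0.474, 0.474, -0.524]
force: [-0.2, -0.1, -0.4]
width: 85.6
```

```bash
python3 snap.py wB
```

```text
wB [501.5 277.6 241.4] [-0.2 -0.1 -0.4] 85.6 2.62
```

View pics/wB.png

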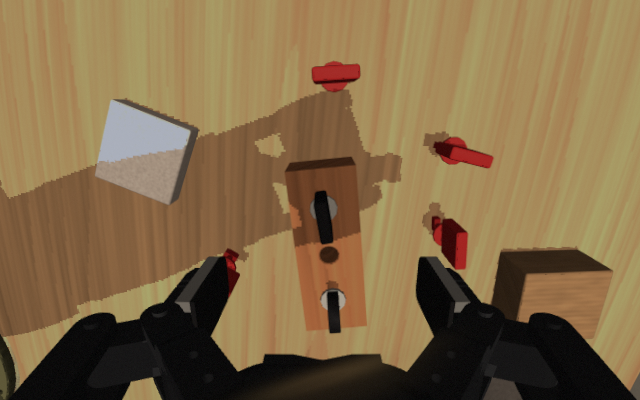

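Run:
```python
import cv2,numpy as np
o=[]
for n,(x0,y0) in (("wA",(290,120)),("wB",(290,180))):
    im=cv2.imread(f"pics/{n}.png")[y0:y0+70,x0:x0+60]
    g=cv2.cvtColor(im,cv2.COLOR_BGR2GRAY); m=(g<38).astype(np.uint8)
    k,l,s,c=cv2.connectedComponentsWithStats(m)
    for i in range(1,k):
        if s[i,4]>60:
            r=cv2.minAreaRect(np.argwhere(l==i)[:,::-1].astype(np.float32)); print(n,s[i],c[i]+[x0,y0],r[0][0]+x0,r[0][1]+y0,r[1:])
    o.append(cv2.resize(im,None,fx=6,fy=6,interpolation=cv2.INTER_CUBIC))
cv2.imwrite("pics/cropk.png",np.hstack(o))
```

```text
wA [ 25   9  17  44 497] [322.95774648 150.60764588] 322.92140197753906 150.51267623901367 ((43.725223541259766, 11.655814170837402), 80.83765411376953)
wB [ 24  11  19  53 699] [322.99427754 217.09012876] 322.94594955444336 216.67567825317383 ((52.6076774597168, 14.138312339782715), 80.53767395019531)
```

View pics/cropk.png

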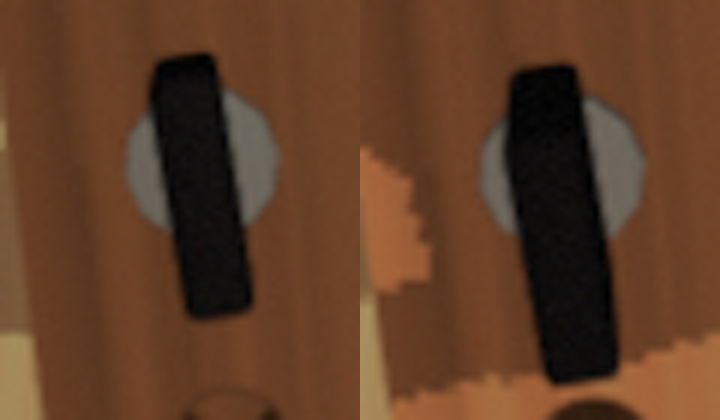

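Run:
```python
from h import *
import json
A=json.load(open("pics/wA.json"));B=json.load(open("pics/wB.json"))
a=lambda x,y:(290+x/6,120+y/6)
b=lambda x,y:(290+(x-360)/6,180+y/6)
print("low end",tri([(A,a(221,312)),(B,b(583,377))]))
pa=plane(A,[a(221,312),a(188,318),a(252,303),a(152,85),a(215,75)],85);print(pa.round(1))
pb=plane(B,[b(583,377),b(548,383),b(618,370),b(507,130)],85);print(pb.round(1))
d=pa[1]-pa[3];print("A yaw of y-axis",np.arctan2(d[1],d[0]),np.linalg.norm(d))
d=pb[1]-pb[3];print("B",np.arctan2(d[1],d[0]),np.linalg.norm(d))
# collar centre on z=49
print("collar",plane(A,[a(203,163)],47).round(1),plane(B,[b(563,170)],47).round(1))
```

```text
low end (array([508.20859446, 248.97160243,  81.72921566]), [np.float64(0.0573281066652178), np.float64(0.057328106665417405)])
[[508.  249.6  85. ]
 [503.6 248.3  85. ]
 [512.1 251.3  85. ]
 [495.6 279.2  85. ]
 [503.8 281.3  85. ]]
[[508.1 250.4  85. ]
 [503.8 249.2  85. ]
 [512.3 251.8  85. ]
 [495.5 281.9  85. ]]
A yaw of y-axis -1.317286732931328 31.852269002748557
B -1.3225313899260966 33.74202750484662
collar [[504.1 264.8  47. ]] [[504.2 265.2  47. ]]
```

```bash
python3 go.py 504 265.8 127.5 0.251
```

```text
t 2.67 tcp [501.9 277.2 242.1] yaw 0.099 q6 0.34 w 85.1 F [ 0.6 -0.4 -0.9]
inc [0.046 0.459 0.004] turn -0.048 rows 2.8 1.2
```

Emit:
{"fn": "drive_tool", "kwargs": {"increments": "0.046 0.1 0.004 -0.048; 0.046 0.2 0.004 -0.048; 0.046 0.3 0.004 -0.048; 0.046 0.4 0.004 -0.048; 0.046 0.458 0.004 -0.048; 0.046 0.458 0.004 -0.048; 0.046 0.458 0.004 -0.048"}}

```text
time: 3.25
tcp_pos: [504.4, 266.0, 127.9]
ee_rot: [-0.558, 0.434, -0.434, 0.559]
force: [0.5, 0.1, 0.1]
width: 85.4
```

```bash
python3 go.py 504 265.8 127.5 0.251; python3 snap.py wC
```

```text
t 3.25 tcp [504.4 266.  127.9] yaw 0.25 q6 0.17 w 85.4 F [0.5 0.1 0.1]
inc [ 0.     0.002 -0.002] turn -0.0 rows 0.0 0.0
wC [504.4 266.  127.9] [0.5 0.1 0.1] 85.4 3.25
```

View pics/wC.png

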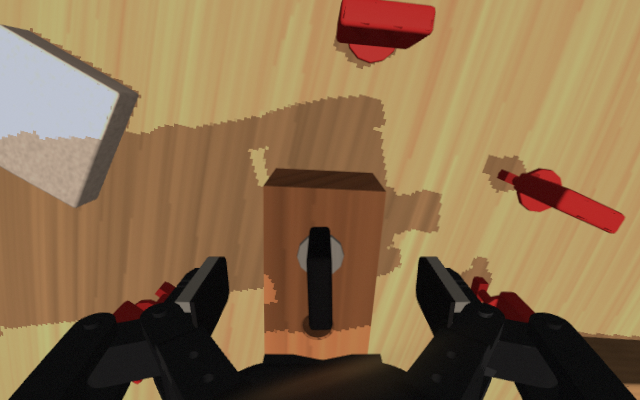

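Emit:
{"fn": "drive_tool", "kwargs": {"increments": "0 0 0 0; 0 0 0 0; 0 0 0 0; 0 0 0 0; 0 0 0 0; 0 0 0 0; 0 0 0 0; 0 0 0 0; 0 0 0 0; 0 0 0 0", "grip": 0, "squeeze": 35}}

```text
time: 4.13
tcp_pos: [503.9, 267.0, 127.0]
ee_rot: [-0.559, 0.433, -0.434, 0.559]
force: [0.8, 0.2, 3.6]
width: 9.6
```

```bash
python3 go.py 504 265.8 127.5 0.251; python3 snap.py wD
python3 - <<'E'
import cv2
cv2.imwrite("pics/wDc.png",cv2.resize(cv2.imread("pics/wD.png")[180:380,200:440],None,fx=3,fy=3))
E
```

```text
t 4.13 tcp [503.9 267.  127. ] yaw 0.251 q6 0.17 w 9.6 F [0.8 0.2 3.6]
inc [ 0.005 -0.002 -0.001] turn -0.0 rows 0.0 0.0
wD [503.9 267.  127. ] [0.8 0.2 3.6] 9.6 4.13
```

View pics/wDc.png

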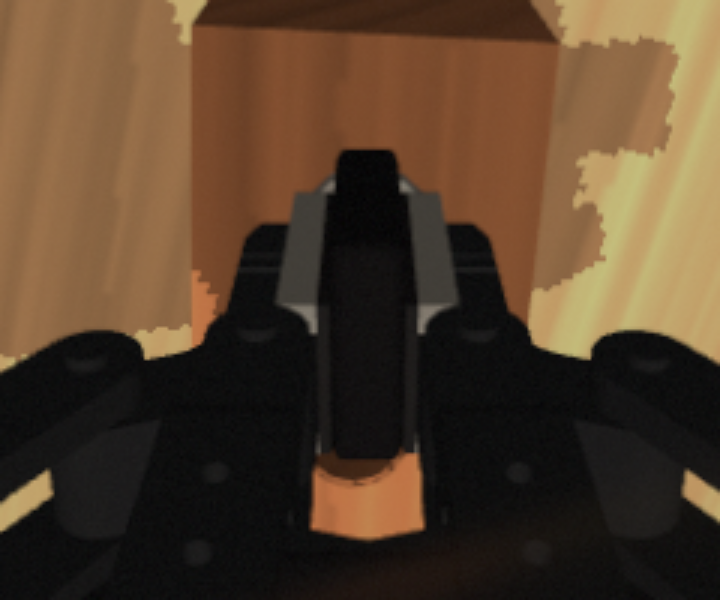

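Emit:
{"fn": "drive_tool", "kwargs": {"increments": "0 -0.05 0 0; 0 -0.096 0 0; 0 -0.096 0 0; -0.02 -0.096 0 0; -0.04 -0.094 0 0; -0.06 -0.09 0 0; -0.08 -0.083 0 0; -0.1 -0.075 0 0; -0.12 -0.066 0 0; -0.13 -0.06 0 0; -0.13 -0.06 0 0; -0.13 -0.06 0 0"}}

```text
time: 5.18
tcp_pos: [495.9, 298.5, 142.2]
ee_rot: [-0.559, 0.433, -0.434, 0.559]
force: [-0.5, -3.3, 3.9]
width: 9.6
```

```bash
python3 go.py 504 265.8 127.5 0.251; python3 snap.py wE;python3 snap.py sE scene
python3 - <<'E'
import cv2,numpy as np
a=cv2.resize(cv2.imread("pics/wE.png")[180:380,220:420],None,fx=2,fy=2)
b=cv2.resize(cv2.imread("pics/sE.png")[150:230,370:450],None,fx=5,fy=5,interpolation=2)
cv2.imwrite("pics/Ec.png",np.hstack([a,b]))
E
```

```text
t 5.18 tcp [495.9 298.5 142.2] yaw 0.251 q6 0.23 w 9.6 F [-0.5 -3.3  3.9]
inc [ 0.135  0.059 -0.001] turn 0.0 rows 0.9 0.0
wE [495.9 298.5 142.2] [-0.5 -3.3  3.9] 9.6 5.18
sE [495.9 298.5 142.2] [ 0.4 -3.7  3.7] 9.5 5.23
```

View pics/Ec.png

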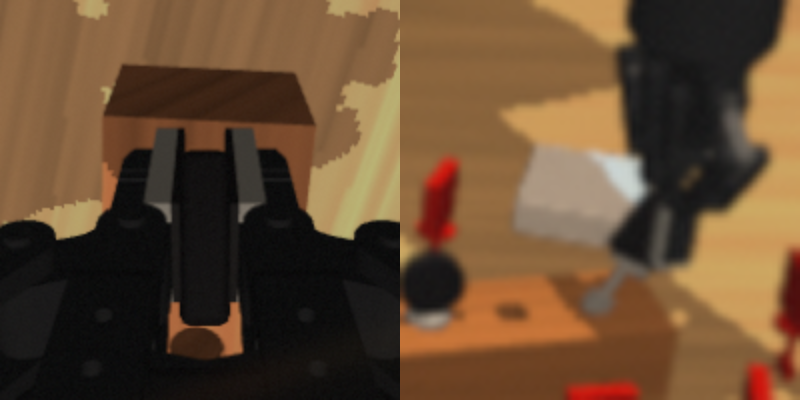

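Emit:
{"fn": "drive_tool", "kwargs": {"increments": "-0.03 -0.052 0 0; -0.06 -0.104 0 0; -0.08 -0.2 0 0; -0.08 -0.3 0 0; -0.08 -0.4 0 0; -0.08 -0.5 0 0; -0.08 -0.56 0 0; -0.08 -0.56 0 0; -0.08 -0.56 0 0"}}

```text
time: 6.03
tcp_pos: [490.7, 317.9, 281.7]
ee_rot: [-0.558, 0.434, -0.433, 0.559]
force: [-0.6, -1.0, -1.3]
width: 9.4
```

```bash
python3 go.py 510 -235 280 1.5; python3 snap.py wF;python3 snap.py sF scene
python3 - <<'E'
import cv2,numpy as np
a=cv2.resize(cv2.imread("pics/wF.png")[180:380,220:420],None,fx=2,fy=2)
b=cv2.resize(cv2.imread("pics/sF.png")[100:200,370:470],None,fx=4,fy=4,interpolation=2)
cv2.imwrite("pics/Fc.png",np.hstack([a,b]))
E
```

```text
t 6.03 tcp [490.7 317.9 281.7] yaw 0.251 q6 0.26 w 9.4 F [-0.6 -1.  -1.3]
inc [ 2.162  0.006 -0.474] turn -0.398 rows 13.3 10.0
wF [490.7 317.9 281.7] [-0.6 -1.  -1.3] 9.4 6.03
sF [490.5 317.8 280.6] [-0.5  0.4 -0.7] 9.4 6.08
```

View pics/Fc.png

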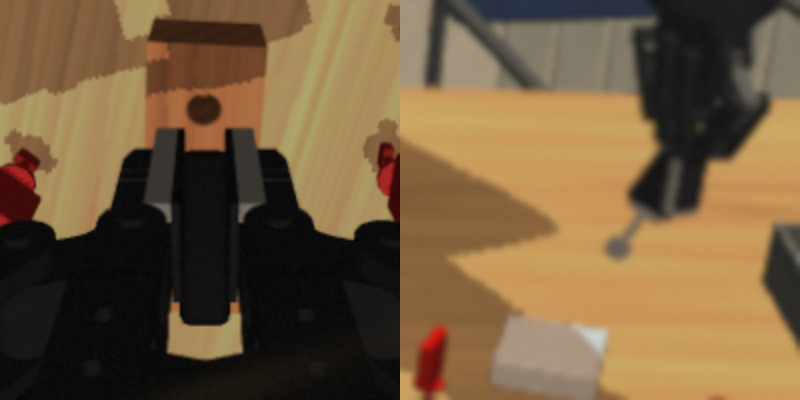

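```bash
cat > tilt.py <<'E'
from h import *
import json
def tilt(js,pts):
    A=json.load(open(js));Rm=R.from_quat(A['q']).as_matrix();g=np.array(A['tcp'])+54*Rm[:,1]
    c,d=ray(A,pts);n=Rm[:,2]
    P=c+d*(((g-c)@n)/(d@n))[:,None]
    L=(P-g)@Rm
    return L
E
python3 - <<'E'
from tilt import *
L=tilt("pics/sF.json",[(424.25,161.75),(432,153.3)])
print(L.round(1),"angle from grasp",np.degrees(np.arctan2(L[:,0],L[:,1])),np.linalg.norm(L,axis=1), np.degrees(np.arctan2(*(L[0]-L[1])[:2])))
E
```

```text
[[30.8 42.2 -0. ]
 [13.7 20.8 -0. ]] angle from grasp [36.15252088 33.40917291] [52.20971812 24.9433529 ] 38.656961474855464
```

```bash
python3 go.py 595 -240 285 1.454
```

```text
t 6.13 tcp [490.4 317.7 280.2] yaw 0.251 q6 0.26 w 9.6 F [-1.4 -0.4 -1.6]
inc [ 2.265 -0.018 -0.149] turn -0.383 rows 13.6 9.6
```

Emit:
{"fn": "drive_tool", "kwargs": {"increments": "1 -0.02 -0.07 -0.2; 1 -0.02 -0.07 -0.2; 1 -0.02 -0.07 -0.2; 1 -0.02 -0.07 -0.2; 1 -0.02 -0.07 -0.2; 1 -0.02 -0.07 -0.2; 1 -0.02 -0.07 -0.2"}}

```text
time: 6.72
tcp_pos: [536.0, 67.3, 285.5]
ee_rot: [0.666, -0.24, 0.239, -0.665]
force: [0.7, -0.1, -0.9]
width: 9.4
```

```bash
python3 go.py 595 -240 285 1.454
```

```text
t 6.72 tcp [536.   67.3 285.5] yaw 0.88 q6 -0.82 w 9.4 F [ 0.7 -0.1 -0.9]
inc [ 0.965  0.002 -0.797] turn -0.183 rows 7.5 4.6
```

Emit:
{"fn": "drive_tool", "kwargs": {"increments": "0.965 0 -0.797 -0.183; 0.965 0 -0.797 -0.183; 0.965 0 -0.797 -0.183; 0.965 0 -0.797 -0.183; 0.965 0 -0.797 -0.183; 0.965 0 -0.797 -0.183; 0.965 0 -0.797 -0.183; 0.965 0 -0.797 -0.183; 0.965 0 -0.797 -0.183; 0.965 0 -0.797 -0.183"}}

```text
time: 7.55
tcp_pos: [594.2, -237.5, 284.5]
ee_rot: [-0.705, 0.043, -0.041, 0.706]
force: [-0.5, -0.5, -0.7]
width: 9.2
```

```bash
python3 go.py 595 -240 285 1.454; python3 snap.py wG
```

```text
t 7.55 tcp [ 594.2 -237.5  284.5] yaw 1.452 q6 -1.89 w 9.2 F [-0.5 -0.5 -0.7]
inc [ 0.004 -0.002 -0.01 ] turn -0.001 rows 0.1 0.0
wG [ 594.2 -237.5  284.5] [-0.5 -0.5 -0.7] 9.2 7.55
```

View pics/wG.png

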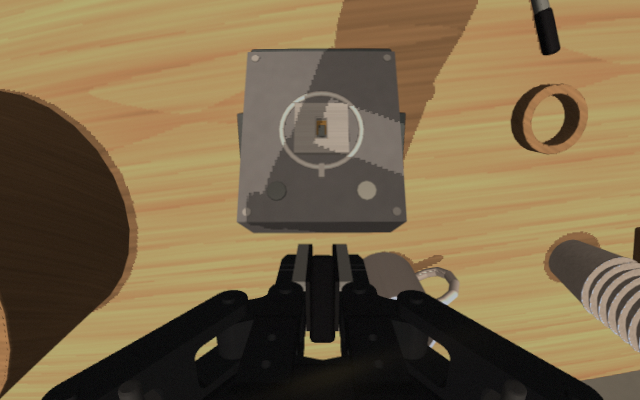

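Emit:
{"fn": "drive_tool", "kwargs": {"increments": "-0.1 0.1 0.1 0; -0.1 0.15 0.1 0; -0.1 0.15 0.1 0; -0.1 0.15 0.1 0"}}

```text
time: 7.93
tcp_pos: [573.0, -207.3, 249.6]
ee_rot: [-0.706, 0.041, -0.041, 0.706]
force: [0.8, -0.4, 0.2]
width: 9.4
```

```bash
python3 snap.py wH;python3 snap.py sH scene
python3 - <<'E'
import cv2,numpy as np
a=cv2.resize(cv2.imread("pics/wG.png")[85:185,272:372],None,fx=5,fy=5,interpolation=2)
b=cv2.resize(cv2.imread("pics/wH.png")[60:260,200:400],None,fx=2.5,fy=2.5,interpolation=2)
cv2.imwrite("pics/Gc.png",a);cv2.imwrite("pics/Hc.png",b)
c=cv2.resize(cv2.imread("pics/sH.png")[100:250,130:280],None,fx=4,fy=4,interpolation=2)
cv2.imwrite("pics/sHc.png",c)
E
```

```text
wH [ 573.  -207.3  249.6] [ 0.8 -0.4  0.2] 9.4 7.93
sH [ 573.4 -207.9  250.5] [ 0.6 -0.5  0.4] 9.4 7.98
```

View pics/Gc.png

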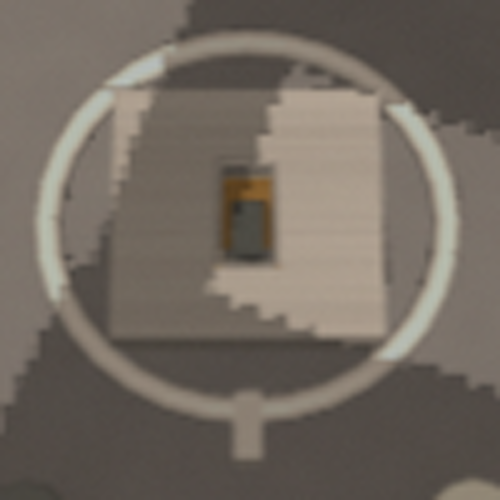

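View pics/Hc.png

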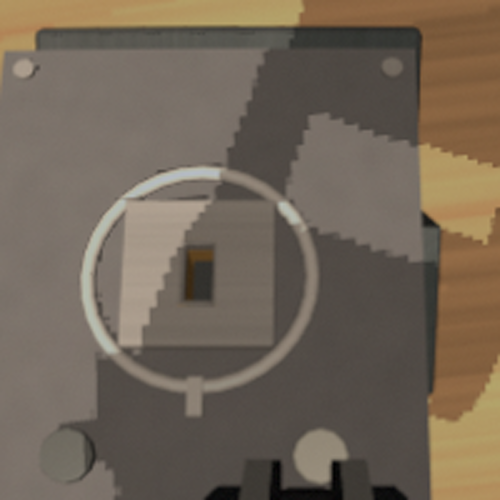

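View pics/sHc.png

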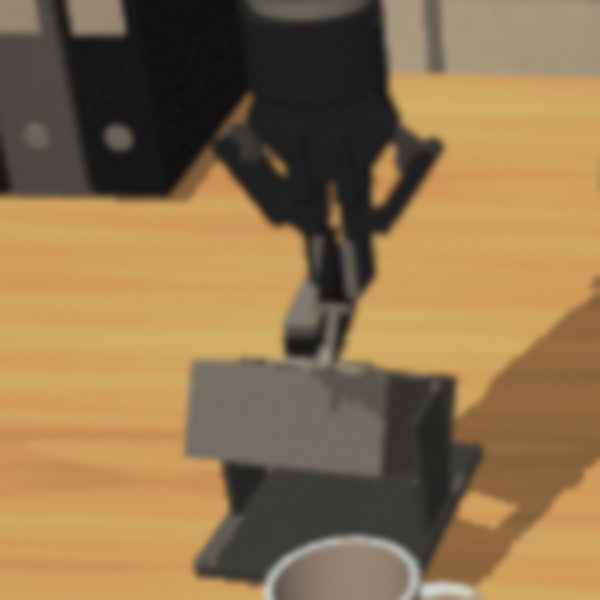

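Run:
```python
from h import *
import json
A=json.load(open("pics/wG.json"));B=json.load(open("pics/wH.json"))
a=lambda p:(272+p[0]/5,85+p[1]/5)
b=lambda p:(200+p[0]/2.5,60+p[1]/2.5)
G=[(247.5,216),(113,88),(382,92),(387,337),(108,340)]
H=[(198.5,274),(127,200),(273,201),(274,346),(119,348)]
P=[]
for g,h in zip(G,H):
    p,r=tri([(A,a(g)),(B,b(h))]);P.append(p);print(p.round(1),np.round(r[0],2))
P=np.array(P)
print("corner mean",P[1:].mean(0))
up=(P[1]+P[2]-P[3]-P[4])/-2; lv=(P[1]+P[4]-P[2]-P[3])/2
print("up",up,np.linalg.norm(up),np.degrees(np.arcsin(up[2]/np.linalg.norm(up))),"yaw",np.arctan2(up[1],up[0]))
print("lv",lv,np.linalg.norm(lv),"yaw",np.arctan2(-lv[0],lv[1]))
```

```text
[ 537.6 -231.1  111.7] 0.14
[ 517.3 -248.8  101. ] 0.07
[ 522.1 -209.6  105.9] 0.55
[ 556.1 -213.2  122.6] 0.14
[ 552.1 -252.8  121.6] 0.15
corner mean [ 536.91083893 -231.10859653  112.77986532]
up [34.39363656 -3.80947351 18.60442674] 39.28815367020686 28.264190427972096 yaw -0.11031136456805482
lv [ -4.3809161  -39.41446566  -2.92569217] 39.764962016306065 yaw 3.030897062101326
```

Run:
```python
import cv2,numpy as np
c=cv2.resize(cv2.imread("pics/sF.png")[130:175,410:460],None,fx=14,fy=13.333,interpolation=cv2.INTER_CUBIC)
cv2.imwrite("pics/sFc.png",cv2.convertScaleAbs(c,alpha=1.5))
```

```text
(no output)
```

View pics/sFc.png

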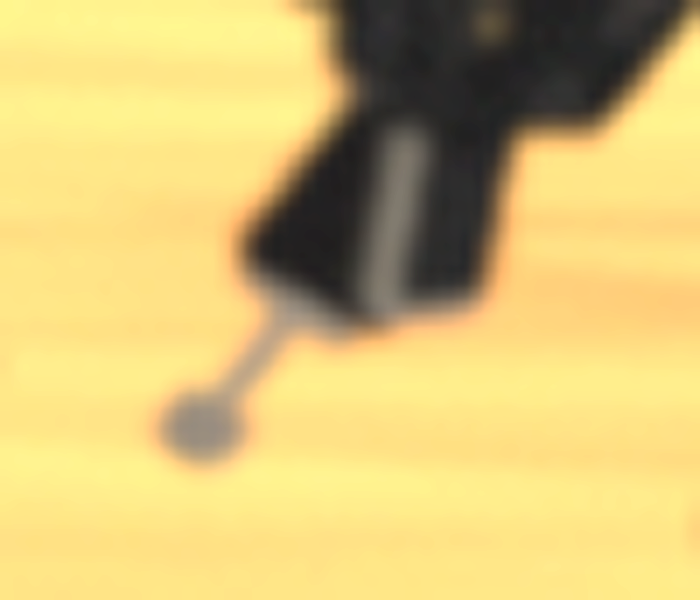

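Emit:
{"fn": "drive_tool", "kwargs": {"increments": "0 -0.15 -0.1 0; -0.15 -0.15 -0.1 0; -0.3 -0.15 -0.1 0; -0.3 -0.15 -0.1 0; -0.3 -0.15 -0.1 0"}}

```text
time: 8.45
tcp_pos: [494.7, -224.7, 288.4]
ee_rot: [0.706, -0.041, 0.042, -0.706]
force: [0.6, 0.2, -0.6]
width: 9.3
```

```bash
python3 - <<'E'
from tilt import *
f=lambda x,y:(410+(x+.0)/14-.46,130+y/13.333-.46)
pts=[f(*p) for p in [(405,135),(380,305),(350,112),(248,245),(202,427),(282,322)]]
L=tilt("pics/sF.json",pts)
print(L.round(1)); an=lambda i,j:np.degrees(np.arctan2(*(L[j]-L[i])[:2]))
print("pad",an(0,1),"head",an(2,3),"neck",an(5,4), "grasp-blade",np.degrees(np.arctan2(*L[4][:2])))
E
python3 go.py 500 -235 280 1.459
```

```text
[[  2.8 -14.2  -0. ]
 [  1.5  19.5   0. ]
 [ 14.  -19.5  -0. ]
 [ 28.9   5.3  -0. ]
 [ 31.6  41.6   0. ]
 [ 19.8  21.4  -0. ]]
pad -2.2529276606990862 head 30.91984951404633 neck 30.35935951455086 grasp-blade 37.272630490434395
t 8.45 tcp [ 494.7 -224.7  288.4] yaw 1.453 q6 -1.95 w 9.3 F [ 0.6  0.2 -0.6]
inc [ 0.026  0.034 -0.038] turn -0.002 rows 0.3 0.0
```

Run:
```python
from tilt import *
f=lambda x,y:(410+(x+.0)/14-.46,130+y/13.333-.46)
print(tilt("pics/sF.json",[f(*p) for p in [(484,295),(515,135),(370,320),(365,310)]]).round(1))
A=json.load(open("pics/sF.json"));Rm=R.from_quat(A['q']).as_matrix()
c,_=ray(A,[(320,200)]);print("cam in tool",(c-A['tcp'])@Rm)
```

```text
[[-18.4  19.1   0. ]
 [-18.3 -12.7   0. ]
 [  2.9  22.4   0. ]
 [  4.2  20.3  -0. ]]
cam in tool [ 497.23754259 -356.31090829  834.9255897 ]
```

Run:
```python
import numpy as np
from scipy.optimize import least_squares
def row(p):
    x,y=p[0]+73.5,p[1]+54+69.4
    return 201.1+324.4*(.957*x-.289*y)/(.289*x+.957*y)
def f(q,full=False):
    th,fx,fy,=q  # foot: axis point 58 from tip
    u=np.array([-np.sin(th),-np.cos(th)]);v=np.array([np.cos(th),-np.sin(th)])
    p=np.array([fx,fy]); near=p+14*u+17*v; far=p+14*u-17*v; blade=p-52*u; tip=p-58*u
    r=[(row(near)-341.5)/1.5,(row(far)-256)/1.5,*(blade-[31.6,41.6])/2]
    return (np.array(r),tip,near,far) if full else r
s=least_squares(f,[.55,3,0]); r=f(s.x,True)
print(np.degrees(s.x[0]),s.x[1:],r)
```

```text
30.521151535440605 [ 6.45309405 -0.46282423] (array([ 1.55681507, -1.72212233,  0.63081371,  1.36607304]), array([35.90876588, 49.50079651]), array([ 13.98761383, -21.15656753]), array([-15.30140523,  -3.88944956]))
```

```bash
python3 go.py 496.2 -226.6 223.1 1.459
```

```text
t 8.45 tcp [ 494.7 -224.7  288.4] yaw 1.453 q6 -1.95 w 9.3 F [ 0.6  0.2 -0.6]
inc [ 0.006  0.261 -0.006] turn -0.002 rows 1.6 0.0
```

Emit:
{"fn": "drive_tool", "kwargs": {"increments": "0.006 0.1 -0.006 -0.002; 0.006 0.2 -0.006 -0.002; 0.006 0.261 -0.006 -0.002; 0.006 0.261 -0.006 -0.002; 0.006 0.261 -0.006 -0.002"}}

```text
time: 8.87
tcp_pos: [497.6, -226.3, 222.0]
ee_rot: [0.706, -0.039, 0.039, -0.706]
force: [0.8, 0.0, 0.4]
width: 9.5
```

```bash
python3 go.py 496.2 -226.6 223.1 1.459; python3 snap.py wI;python3 snap.py sI scene; python3 snap.py tI top;python3 - <<'E'
import cv2,numpy as np
a=cv2.resize(cv2.imread("pics/wI.png")[150:350,220:420],None,fx=2,fy=2)
b=cv2.resize(cv2.imread("pics/sI.png")[130:230,150:250],None,fx=4,fy=4,interpolation=2)
cv2.imwrite("pics/Ic.png",np.hstack([a,b]))
E
```

```text
t 8.87 tcp [ 497.6 -226.3  222. ] yaw 1.461 q6 -1.95 w 9.5 F [0.8 0.  0.4]
inc [-0.005 -0.004 -0.002] turn 0.001 rows 0.0 0.0
wI [ 497.6 -226.3  222. ] [0.8 0.  0.4] 9.5 8.87
sI [ 497.7 -226.4  222.9] [-0.3  0.3 -0.2] 9.2 8.92
tI [ 497.6 -226.4  223.2] [ 0.2 -0.6 -0.3] 9.2 8.97
```

View pics/Ic.png

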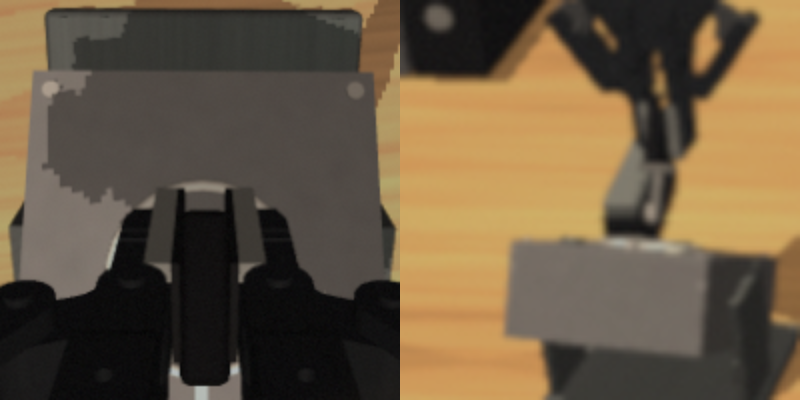

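View pics/tI.png

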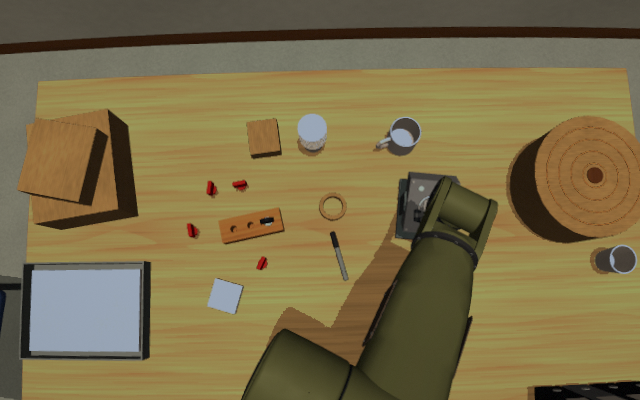

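Emit:
{"fn": "drive_tool", "kwargs": {"increments": "0.003 0.0138 0 0; 0.011 0.0277 0 0; 0.015 0.0346 0 0; 0.019 0.0415 0 0; 0.023 0.0485 0 0; 0.027 0.0554 0 0; 0.027 0.0554 0 0"}}

```text
time: 9.6
tcp_pos: [503.4, -227.0, 207.5]
ee_rot: [0.706, -0.039, 0.039, -0.706]
force: [0.0, -2.6, -1.2]
width: 9.6
```

```bash
python3 go.py 504.2 -227.5 209.2 1.459;python3 go.py 504.2 -227.5 209.2 1.459
```

```text
t 9.6 tcp [ 503.4 -227.   207.5] yaw 1.46 q6 -1.95 w 9.6 F [ 0.  -2.6 -1.2]
inc [ 0.003 -0.007 -0.002] turn 0.0 rows 0.0 0.0
t 9.6 tcp [ 503.4 -227.   207.5] yaw 1.46 q6 -1.95 w 9.6 F [ 0.  -2.6 -1.2]
inc [ 0.003 -0.007 -0.002] turn 0.0 rows 0.0 0.0
```

Emit:
{"fn": "drive_tool", "kwargs": {"increments": "0.002 0.0035 -0.002 0; 0.004 0.007 -0.003 0; 0.006 0.0104 -0.003 0; 0.008 0.0139 -0.003 0; 0.01 0.0173 -0.003 0; 0.01 0.0173 -0.003 0"}}

```text
time: 10.1
tcp_pos: [505.8, -227.8, 203.4]
ee_rot: [-0.706, 0.039, -0.039, 0.706]
force: [-1.3, 1.1, 2.0]
width: 9.4
```

```bash
python3 go.py 504.2 -227.5 209.2 1.459;python3 snap.py sJ scene;python3 - <<'E'
import cv2,numpy as np
b=cv2.resize(cv2.imread("pics/sJ.png")[130:230,150:250],None,fx=5,fy=5,interpolation=2)
cv2.imwrite("pics/Jc.png",b)
E
```

```text
t 10.1 tcp [ 505.8 -227.8  203.4] yaw 1.46 q6 -1.95 w 9.4 F [-1.3  1.1  2. ]
inc [-0.006 -0.023  0.001] turn 0.0 rows 0.1 0.0
sJ [ 505.8 -227.8  203.4] [-1.3  1.1  2. ] 9.4 10.1
```

View pics/Jc.png

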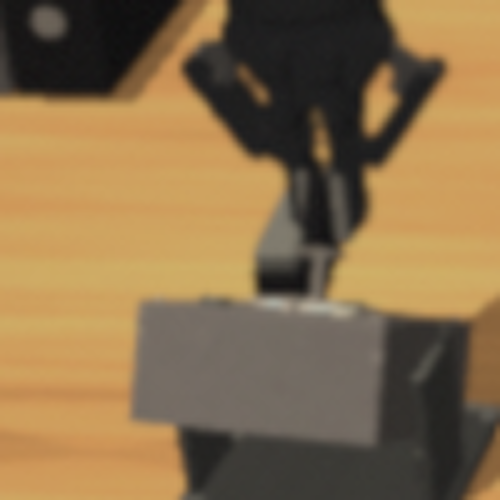

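Emit:
{"fn": "drive_tool", "kwargs": {"increments": "0.002 0.0035 0 0; 0.004 0.007 0 0; 0.006 0.0104 0 0; 0.008 0.0139 0 0; 0.01 0.0173 0 0; 0.01 0.0173 0 0", "squeeze": 60}}

```text
time: 10.65
tcp_pos: [508.3, -228.1, 199.1]
ee_rot: [0.706, -0.039, 0.039, -0.706]
force: [-3.4, 0.5, 5.2]
width: 9.3
```

```bash
python3 go.py 504.2 -227.5 209.2 1.459
```

```text
t 10.65 tcp [ 508.3 -228.1  199.1] yaw 1.46 q6 -1.95 w 9.3 F [-3.4  0.5  5.2]
inc [-0.016 -0.04   0.001] turn 0.0 rows 0.3 0.0
```

Emit:
{"fn": "drive_tool", "kwargs": {"increments": "0.002 0.0035 0 0; 0.004 0.007 0 0; 0.006 0.0104 0 0; 0.008 0.0139 0 0; 0.01 0.0173 0 0; 0.01 0.0173 0 0"}}

```text
time: 11.15
tcp_pos: [510.7, -228.4, 195.0]
ee_rot: [0.706, -0.039, 0.039, -0.706]
force: [-5.1, 0.6, 6.7]
width: 9.0
```

```bash
python3 go.py 504.2 -227.5 209.2 1.459
```

```text
t 11.15 tcp [ 510.7 -228.4  195. ] yaw 1.46 q6 -1.95 w 9.0 F [-5.1  0.6  6.7]
inc [-0.026 -0.057  0.001] turn 0.0 rows 0.4 0.0
```

Emit:
{"fn": "drive_tool", "kwargs": {"increments": "0.002 0.0035 0 0; 0.004 0.007 0 0; 0.005 0.0087 0 0; 0.005 0.0087 0 0"}}

```text
time: 11.48
tcp_pos: [511.4, -228.6, 194.2]
ee_rot: [0.706, -0.039, 0.039, -0.706]
force: [-18.6, 3.8, 24.6]
width: 9.1
```

```bash
python3 go.py 504.2 -227.5 209.2 1.459;python3 snap.py wK;python3 snap.py sK scene;python3 - <<'E'
import cv2,numpy as np
a=cv2.resize(cv2.imread("pics/wK.png")[150:350,220:420],None,fx=2,fy=2)
b=cv2.resize(cv2.imread("pics/sK.png")[130:230,150:250],None,fx=4,fy=4,interpolation=2)
cv2.imwrite("pics/Kc.png",np.hstack([a,b]))
E
```

```text
t 11.48 tcp [ 511.4 -228.6  194.2] yaw 1.46 q6 -1.95 w 9.1 F [-18.6   3.8  24.6]
inc [-0.029 -0.06   0.001] turn 0.0 rows 0.4 0.0
wK [ 511.4 -228.6  194.2] [-18.6   3.8  24.6] 9.1 11.48
sK [ 511.4 -228.6  194.2] [-18.7   3.8  24.7] 9.0 11.53
```

View pics/Kc.png

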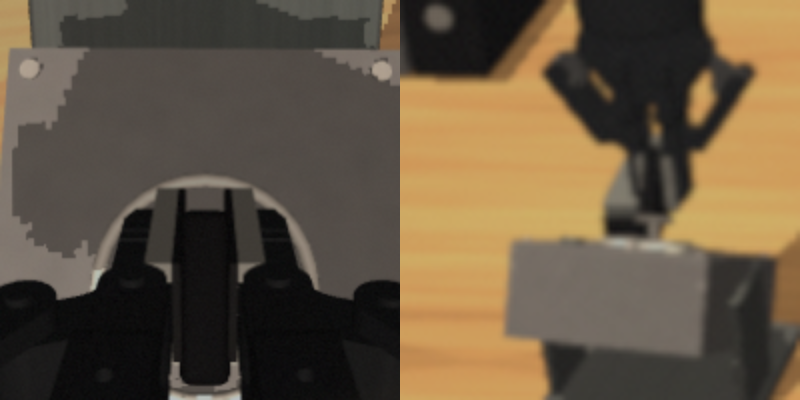

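Emit:
{"fn": "drive_tool", "kwargs": {"increments": "-0.002 -0.0035 0 0; -0.002 -0.0035 0.0026 0.0278; -0.0015 -0.0035 0.0052 0.0556; -0.001 -0.0035 0.0078 0.0833; 0 -0.0035 0.0103 0.1111; 0 -0.0035 0.0103 0.1111", "squeeze": 45}}

```text
time: 12.08
tcp_pos: [513.1, -222.0, 194.3]
ee_rot: [-0.686, 0.162, -0.162, 0.691]
force: [-1.9, 34.9, 18.7]
width: 9.2
```

```bash
python3 go.py 504.2 -227.5 209.2 1.459; python3 snap.py wL
python3 - <<'E'
from cell import ctrl
print(ctrl.get_state()['moment'])
import cv2,numpy as np
a=cv2.resize(cv2.imread("pics/wL.png")[120:360,200:440],None,fx=2.5,fy=2.5)
cv2.imwrite("pics/Lc.png",a)
E
```

```text
t 12.08 tcp [ 513.1 -222.   194.3] yaw 1.108 q6 -1.59 w 9.2 F [-1.9 34.9 18.7]
inc [-0.022 -0.06  -0.035] turn -0.112 rows 0.4 2.8
wL [ 513.1 -222.   194.3] [-1.9 34.9 18.7] 9.2 12.08
[ 6.55004146 -0.03852347  1.0485782 ]
```

View pics/Lc.png

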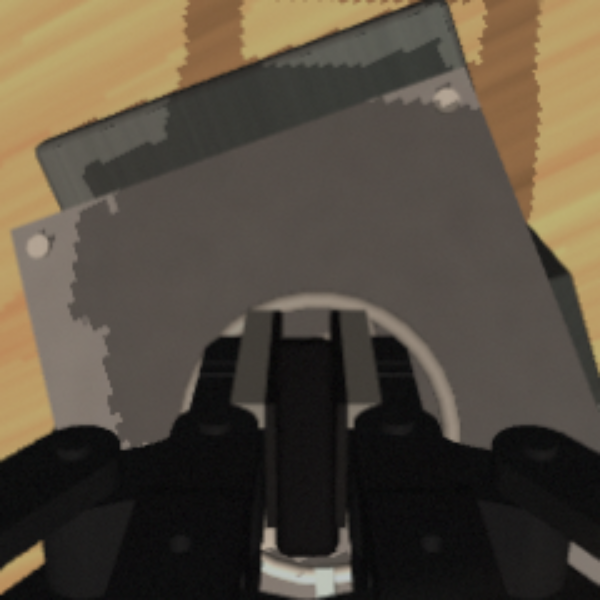

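Emit:
{"fn": "drive_tool", "kwargs": {"increments": "-0.002 0 0.008 0; -0.005 0 0.015 0; -0.004 0 0.024 0.0278; -0.0035 0 0.032 0.0556; -0.0035 0 0.032 0.0556"}}

```text
time: 12.55
tcp_pos: [515.9, -215.7, 194.2]
ee_rot: [-0.67, 0.222, -0.222, 0.673]
force: [-0.6, 23.2, 13.6]
width: 9.1
```

```bash
python3 go.py 504.2 -227.5 209.2 1.459; python3 snap.py sM scene
python3 - <<'E'
from cell import ctrl
print(ctrl.get_state()['moment'])
import cv2,numpy as np
b=cv2.resize(cv2.imread("pics/sM.png")[130:230,150:250],None,fx=4,fy=4,interpolation=2)
cv2.imwrite("pics/Mc.png",b)
E
```

```text
t 12.55 tcp [ 515.9 -215.7  194.2] yaw 0.933 q6 -1.4 w 9.1 F [-0.6 23.2 13.6]
inc [-0.01  -0.06  -0.066] turn -0.167 rows 0.5 4.2
sM [ 515.9 -215.7  194.2] [-0.6 23.2 13.6] 9.1 12.55
[ 4.49369982 -0.32246369  0.84117685]
```

View pics/Mc.png

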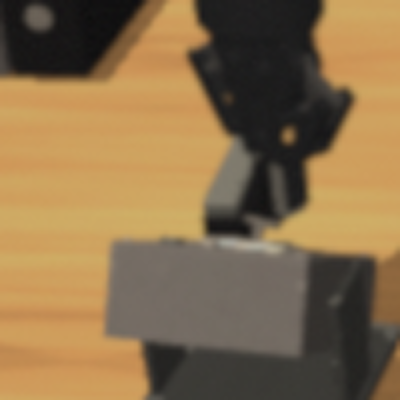

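Emit:
{"fn": "drive_tool", "kwargs": {"increments": "-0.005 0 0.0064 0; -0.005 0 0.0064 0; -0.005 0 0.0064 0; -0.005 0 0.0064 0; -0.005 0 0.0064 0", "grip": 18}}

```text
time: 13.02
tcp_pos: [514.8, -216.5, 193.5]
ee_rot: [-0.672, 0.221, -0.22, 0.672]
force: [-2.6, 3.7, 5.0]
width: 15.8
```

```bash
python3 go.py 515.9 -228.9 211 1.059; python3 snap.py wN; python3 snap.py sN scene
python3 - <<'E'
import cv2,numpy as np
a=cv2.resize(cv2.imread("pics/wN.png")[150:350,220:420],None,fx=2,fy=2)
b=cv2.resize(cv2.imread("pics/sN.png")[130:230,150:250],None,fx=4,fy=4,interpolation=2)
cv2.imwrite("pics/Nc.png",np.hstack([a,b]))
E
```

```text
t 13.02 tcp [ 514.8 -216.5  193.5] yaw 0.936 q6 -1.4 w 15.8 F [-2.6  3.7  5. ]
inc [ 0.033 -0.07  -0.037] turn -0.039 rows 0.5 1.0
wN [ 514.8 -216.5  193.5] [-2.6  3.7  5. ] 15.8 13.02
sN [ 514.8 -216.5  193.5] [-3.   3.6  5. ] 15.7 13.07
```

View pics/Nc.png

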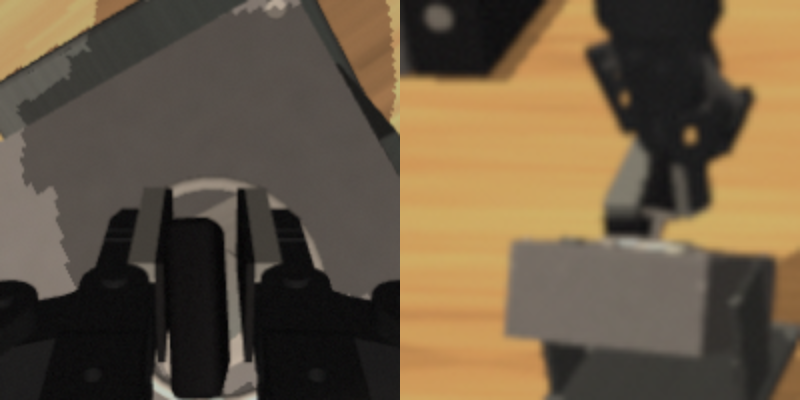

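Emit:
{"fn": "drive_tool", "kwargs": {"increments": "0 -0.015 -0.01 0; 0.01 -0.035 -0.02 0; 0.02 -0.05 -0.03 0; 0.033 -0.07 -0.037 0; 0.033 -0.07 -0.037 0; 0.033 -0.07 -0.037 0", "grip": 27}}

```text
time: 13.62
tcp_pos: [516.2, -229.1, 211.3]
ee_rot: [0.672, -0.22, 0.221, -0.672]
force: [-0.1, -0.2, -0.7]
width: 23.3
```

```bash
python3 go.py 515.9 -228.9 211 1.059; python3 snap.py wO; python3 snap.py sO scene
python3 - <<'E'
import cv2,numpy as np
a=cv2.resize(cv2.imread("pics/wO.png")[150:350,220:420],None,fx=2,fy=2)
b=cv2.resize(cv2.imread("pics/sO.png")[130:230,150:250],None,fx=4,fy=4,interpolation=2)
cv2.imwrite("pics/Oc.png",np.hstack([a,b]))
E
```

```text
t 13.62 tcp [ 516.2 -229.1  211.3] yaw 0.936 q6 -1.42 w 23.3 F [-0.1 -0.2 -0.7]
inc [-0.001  0.001 -0.   ] turn -0.039 rows 0.0 1.0
wO [ 516.2 -229.1  211.3] [-0.1 -0.2 -0.7] 23.3 13.62
sO [ 516.1 -228.9  211. ] [ 0.2  0.  -0.4] 23.3 13.67
```

View pics/Oc.png

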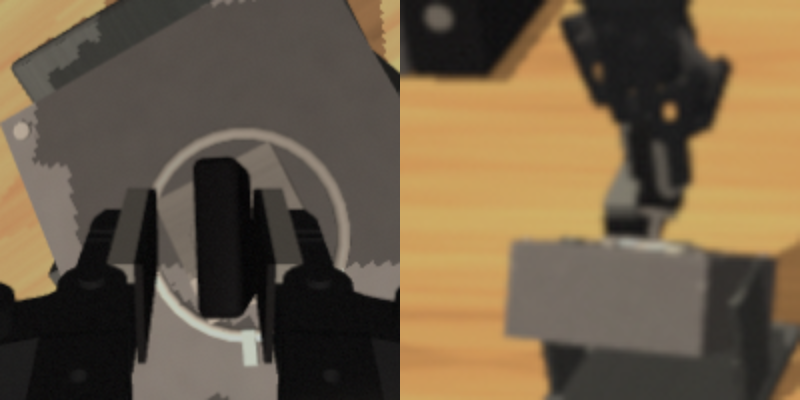

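Emit:
{"fn": "drive_tool", "kwargs": {"increments": "0 0 0 0.035; 0 0 0 0.07; 0 0 0 0.105; 0 0 0 0.14; 0 0 0 0.175; 0 0 0 0.21; 0 0 0 0.21", "squeeze": 40}}

```text
time: 14.3
tcp_pos: [516.2, -228.3, 210.8]
ee_rot: [-0.563, 0.428, -0.427, 0.563]
force: [0.4, 1.3, -0.1]
width: 23.3
```

```bash
python3 go.py 515.9 -228.9 211 -0.1; python3 snap.py wP;  python3 - <<'E'
import cv2,numpy as np
from cell import ctrl
print(ctrl.get_state()['moment'])
a=cv2.resize(cv2.imread("pics/wP.png")[120:360,200:440],None,fx=2.5,fy=2.5)
cv2.imwrite("pics/Pc.png",a)
E
```

```text
t 14.3 tcp [ 516.2 -228.3  210.8] yaw 0.272 q6 -0.75 w 23.3 F [ 0.4  1.3 -0.1]
inc [ 0.002 -0.001 -0.002] turn 0.118 rows 0.0 3.0
wP [ 516.2 -228.3  210.8] [ 0.4  1.3 -0.1] 23.3 14.3
[ 0.30210428 -0.20253859  0.11169904]
```

View pics/Pc.png

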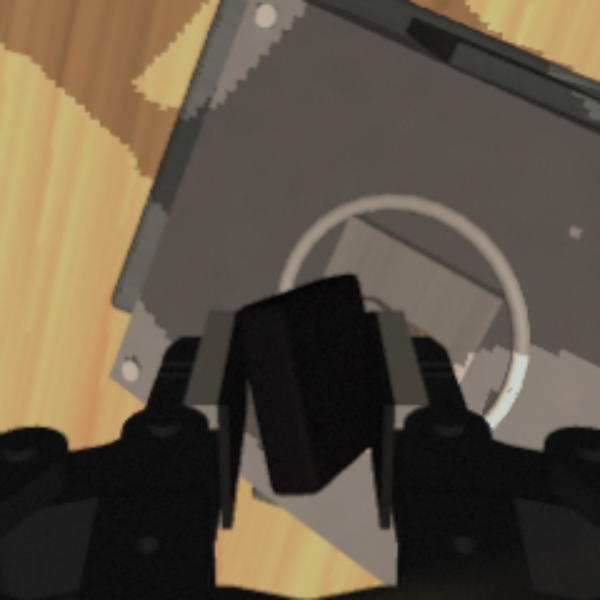

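Emit:
{"fn": "drive_tool", "kwargs": {"increments": "0 0 0 0.035; 0 0 0 0.07; 0 0 0 0.105; 0 0 0 0.14; 0 0 0 0.175; 0 0 0 0.21; 0 0 0 0.21"}}

```text
time: 14.93
tcp_pos: [516.1, -228.7, 211.4]
ee_rot: [0.395, -0.586, 0.587, -0.395]
force: [-2.0, 1.0, 4.9]
width: 23.3
```

```bash
python3 go.py 515.9 -228.9 211 -0.5; python3 snap.py wQ;  python3 - <<'E'
import cv2,numpy as np
from cell import ctrl
print(ctrl.get_state()['moment'])
a=cv2.resize(cv2.imread("pics/wQ.png")[120:360,200:440],None,fx=2.5,fy=2.5)
cv2.imwrite("pics/Qc.png",a)
E
```

```text
t 14.93 tcp [ 516.1 -228.7  211.4] yaw -0.385 q6 -0.1 w 23.3 F [-2.   1.   4.9]
inc [ 0.001  0.002 -0.   ] turn 0.037 rows 0.0 0.9
wQ [ 516.1 -228.7  211.4] [-2.   1.   4.9] 23.3 14.93
[0.14202817 0.27409779 0.15306643]
```

View pics/Qc.png

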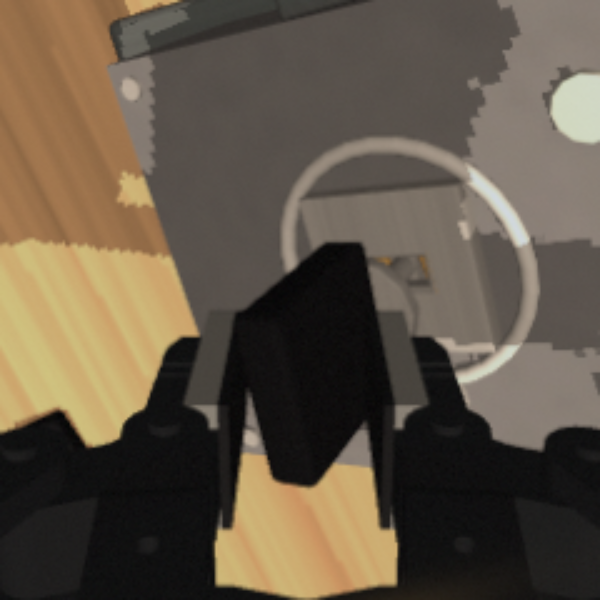

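Emit:
{"fn": "drive_tool", "kwargs": {"increments": "0 0 0 0.03; 0 0 0 0.055; 0 0 0 0.08; 0 0 0 0.08"}}

```text
time: 15.32
tcp_pos: [516.2, -228.8, 211.5]
ee_rot: [0.319, -0.631, 0.631, -0.319]
force: [-1.7, 1.3, 7.1]
width: 23.3
```

```bash
python3 go.py 515.9 -228.9 211 -0.5; python3 snap.py wR;  python3 - <<'E'
import cv2,numpy as np
from cell import ctrl
print(ctrl.get_state()['moment'])
a=cv2.resize(cv2.imread("pics/wR.png")[120:360,200:440],None,fx=2.5,fy=2.5)
cv2.imwrite("pics/Rc.png",a)
E
```

```text
t 15.32 tcp [ 516.2 -228.8  211.5] yaw -0.634 q6 0.15 w 23.3 F [-1.7  1.3  7.1]
inc [ 0.001  0.002 -0.001] turn -0.043 rows 0.0 1.1
wR [ 516.2 -228.8  211.5] [-1.7  1.3  7.1] 23.3 15.32
[0.23742599 0.19373036 0.16905151]
```

View pics/Rc.png

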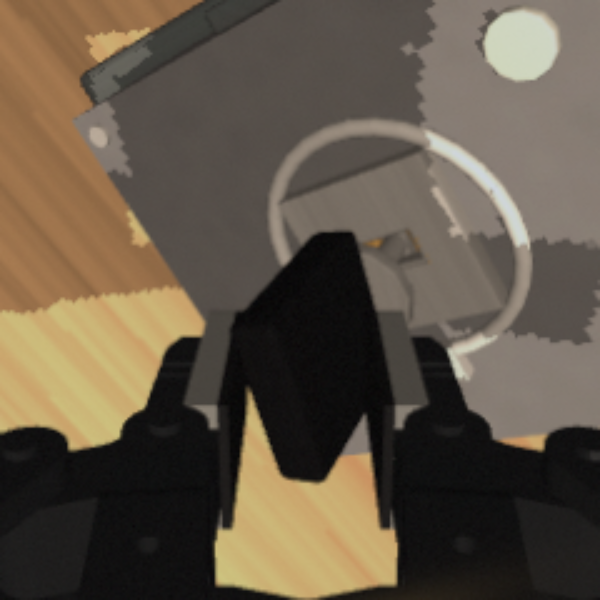

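Run:
```python
import cv2,numpy as np
a=cv2.resize(cv2.imread("pics/wR.png")[160:280,300:420],None,fx=5,fy=5,interpolation=2)
cv2.imwrite("pics/Rd.png",cv2.convertScaleAbs(a,alpha=1.4))
```

```text
(no output)
```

View pics/Rd.png

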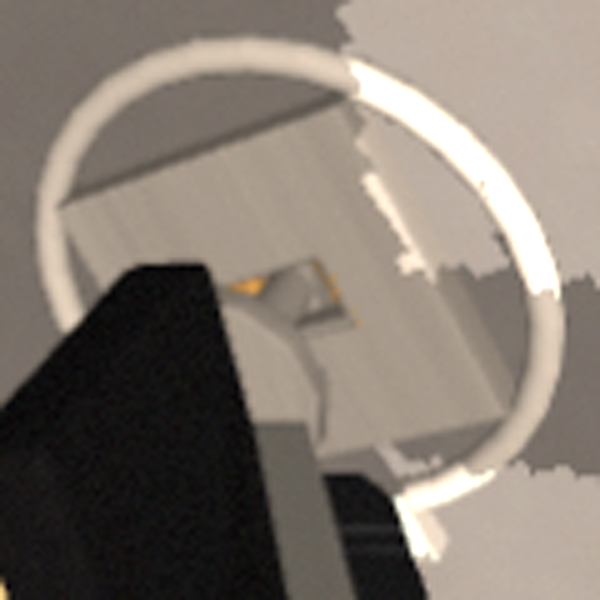

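Emit:
{"fn": "drive_tool", "kwargs": {"increments": "0 0 0 0.03; 0 0 0 0.055; 0 0 0 0.055"}}

```text
time: 15.62
tcp_pos: [516.5, -228.6, 212.1]
ee_rot: [0.263, -0.656, 0.657, -0.264]
force: [-2.0, 4.0, 10.3]
width: 23.0
```

```bash
cat > ptr.py <<'E'
import sys,json
from h import *
n=sys.argv[1];A=json.load(open(f"pics/{n}.json"))
M=np.array([537.3,-231.3,110.5]);yb=-.112
x=np.array([.866*np.cos(yb),.866*np.sin(yb),.5]);y=np.array([-np.sin(yb),np.cos(yb),0]);z=np.cross(x,y)
for s in sys.argv[2:]:
    px=tuple(map(float,s.split(',')))
    c,d=ray(A,[px]);d=d[0];o=M-5*z
    p=c+d*(((o-c)@z)/(d@z))-o
    print(s,"box xy",(p@x).round(1),(p@y).round(1),"r",np.hypot(p@x,p@y).round(1),"cw angle",np.degrees(np.arctan2(-(p@y),p@x)).round(1))
E
python3 ptr.py wR 385,266 300,232
python3 go.py 515.9 -228.9 211 -0.5; python3 snap.py wS;  python3 - <<'E'
import cv2,numpy as np
from cell import ctrl
print(ctrl.get_state()['moment'])
a=cv2.resize(cv2.imread("pics/wS.png")[150:290,280:420],None,fx=4,fy=4)
cv2.imwrite("pics/Sc.png",a)
E
```

```text
385,266 box xy -0.8 -36.4 r 36.4 cw angle 91.3
300,232 box xy -45.9 0.9 r 45.9 cw angle -178.9
t 15.62 tcp [ 516.5 -228.6  212.1] yaw -0.807 q6 0.33 w 23.0 F [-2.   4.  10.3]
inc [ 0.002  0.005 -0.001] turn -0.098 rows 0.0 2.5
wS [ 516.5 -228.6  212.1] [-2.   4.  10.3] 23.0 15.62
[0.51480159 0.11074259 0.38290909]
```

View pics/Sc.png

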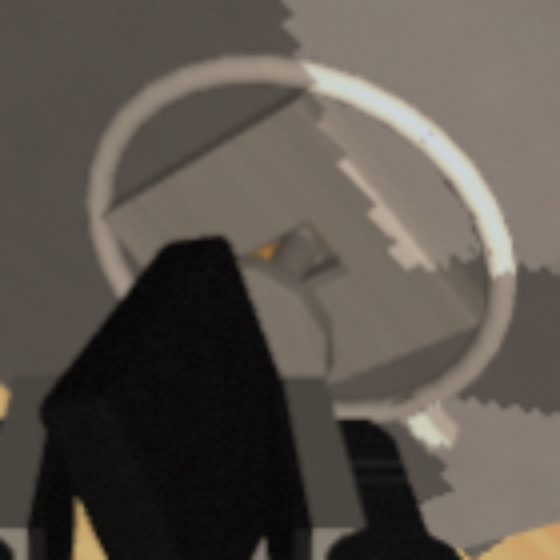

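```bash
python3 ptr.py wS 388.7,256.2 387,254 390,258
```

```text
388.7,256.2 box xy -1.7 -36.4 r 36.5 cw angle 92.6
387,254 box xy -1.6 -34.6 r 34.6 cw angle 92.6
390,258 box xy -1.8 -37.9 r 38.0 cw angle 92.7
```

Emit:
{"fn": "drive_tool", "kwargs": {"increments": "0 0 0 0.02; 0 0 0 0.02; 0 0 0 -0.02; 0 0 0 -0.055; 0 0 0 -0.09; 0 0 0 -0.09"}}

```text
time: 16.17
tcp_pos: [516.0, -228.8, 211.1]
ee_rot: [0.356, -0.611, 0.611, -0.356]
force: [-1.2, 0.4, 3.0]
width: 23.1
```

Emit:
{"fn": "drive_tool", "kwargs": {"increments": "0 0 0 0; 0 0 0 0; 0 0 0 0; 0 0 0 0; 0 0 0 0; 0 -0.05 0 0; 0 -0.1 0 0; 0 -0.2 0 0; 0 -0.32 0 0; 0 -0.4 0 0; 0 -0.4 0 0; 0 -0.4 0 0", "grip": 65}}

```text
time: 17.17
tcp_pos: [516.2, -228.8, 311.8]
ee_rot: [0.353, -0.612, 0.613, -0.354]
force: [-0.8, 0.6, -0.7]
width: 55.8
```

```bash
python3 go.py 480 -200 300 0.2; python3 snap.py wT; python3 snap.py sT scene
```

```text
t 17.17 tcp [ 516.2 -228.8  311.8] yaw -0.525 q6 0.04 w 55.8 F [-0.8  0.6 -0.7]
inc [-0.027  0.047 -0.183] turn -0.231 rows 1.1 5.8
wT [ 516.2 -228.8  311.8] [-0.8  0.6 -0.7] 55.8 17.17
sT [ 516.  -228.7  310.5] [ 0.4 -0.  -1.2] 55.6 17.22
```

View pics/wT.png

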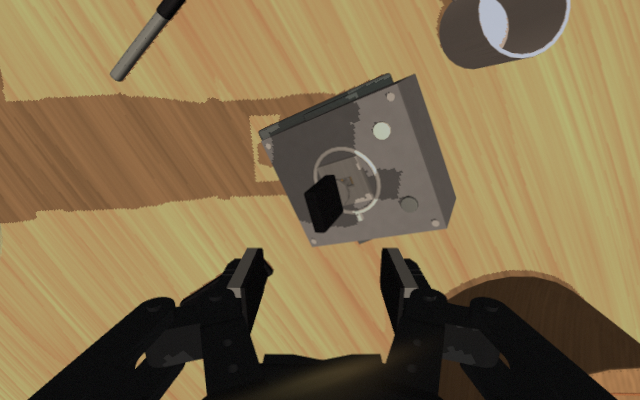

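```bash
python3 ptr.py wT 361,217 360,214
python3 - <<'E'
import cv2,numpy as np
a=cv2.resize(cv2.imread("pics/wT.png")[130:250,280:420],None,fx=5,fy=5,interpolation=2)
cv2.imwrite("pics/Tc.png",cv2.convertScaleAbs(a,alpha=1.4))
E
```

```text
361,217 box xy -1.1 -36.6 r 36.6 cw angle 91.7
360,214 box xy -0.8 -33.5 r 33.5 cw angle 91.4
```

View pics/Tc.png

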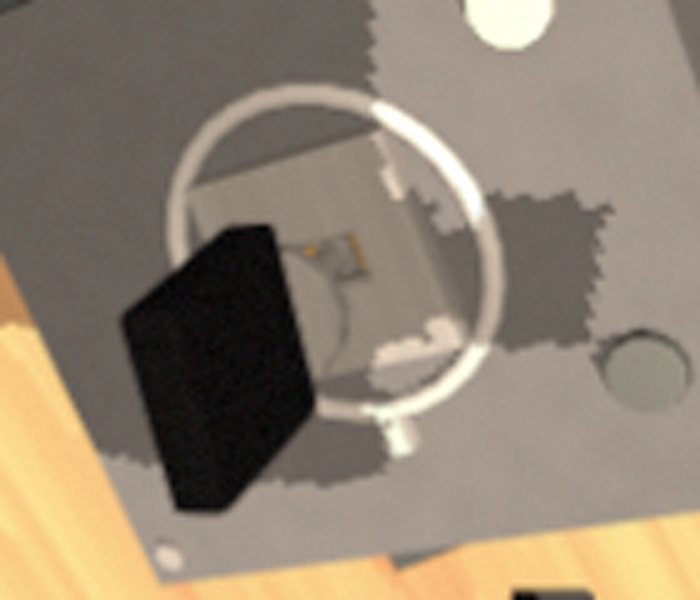

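View pics/sT.png

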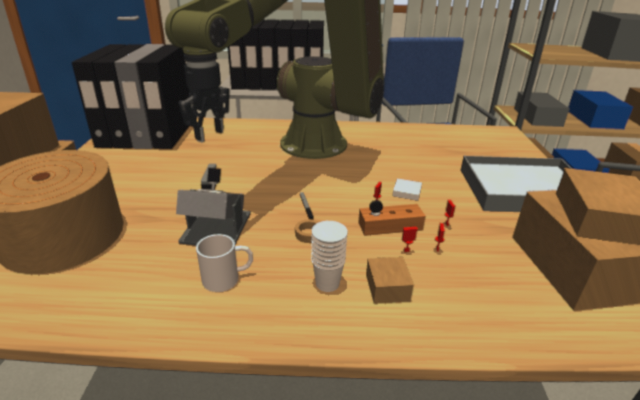

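```bash
python3 ptr.py wG 321.6,171
python3 - <<'E'
from cell import ctrl
s=ctrl.get_state();print(s['time'],s['force']);print(ctrl.close_job())
E
```

```text
321.6,171 box xy 32.0 0.2 r 32.0 cw angle -0.4
17.2667 [-0.29759466 -1.12983413 -1.01729465]
the job is handed in; nothing more can be done
None
```

The switch key is in the lock, turned clockwise a quarter turn to its stop, and let go. I handed the job in at 17.3 s of the 64 s allowed.

**What I did**
- The tool always points down, so I took the key from the rack and tilted it about 30° in the grip, using the socket's rim.
- I pushed the blade in along the lock's axis until it met the hard stop. The force was about 31 N at the bottom, and followed the spring before that.
- I turned it about 30° while gripped and pressed. Then I opened the fingers to about 23 mm and used them as a loose fork for the rest of the turn. The turning moment rose from 0.17 to 0.38 N m at the stop.
- I then opened the gripper and lifted it about 100 mm clear.

**Last checks**
- The pointer reads about 91.5° clockwise, against −0.4° at the start by the same measure.
- After release the key is still in the lock, and the force on the tool is near zero.
- In the last scene view the round-headed key, the red keys and the other things stand as they were.

**Problems and disagreements**
- The key slid about 6 mm in the grip while I tilted it. I measured this and allowed for it.
- My first turning path bent the key sideways with about 35 N, so I changed the path before going on.
- I did not measure the final depth of the blade directly.

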